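# Put the pastry board away and latch the cabinet

## Robot

A 6-joint arm with a two-finger parallel gripper is mounted at the origin on the work surface. World frame = base frame: x ahead of the robot, y to its left, z up, the work surface at z = 0. Lengths are in m, angles in degrees, forces in N, time in s.
With the tool pointing down it reaches from about 0.4 to 0.825 m from the base axis. Payload 7 kg.
Tool frame: the origin (TCP) lies at the very end of the fingers, on their centre line; the grasp point (between the pads) lies 19 mm behind it (ctrl.hold_point_z is the distance from the TCP to the grasp point, in m); z points along the fingers, y is the line along which they close (so a half turn about z gives the same grasp; the last joint's range is limited). The gripper opens to 88 mm and grips with 3 to 60 N. Pads are 19 mm wide; open, the fingers measure 130 mm over their backs; the gripper's body (78 mm by 193 mm) begins 47 mm behind the grasp point.
Start: joints at [-53.451, 20.546, 0.682, 0, -70.136, -16.507], TCP at [0.231, -0.634, 0.227] pointing down, gripper open.
Joint ranges: [-176.03, 176.03], [-82.01, 121.73], [-58.28, 71.71], [-173.87, 95.51], [-174.79, -0.11], [-173.66, 173.66]. Speed limits (degrees/s): [136.94, 136.94, 172.46, 180, 180, 180].

## Interface

Orientations are given as [roll, pitch, yaw] about the fixed x, y, z axes, in that order (R = Rz(yaw) Ry(pitch) Rx(roll)).
In Python, from plant import sensors, viewer, workorder, ctrl gives the robot as it stands.
- The arm moves only by the shell command python3 -m pendant 'ROWS'. ROWS is JSON, a list of rows, each a list of 3 entries, a list of its own where there are three numbers: the opening, from -1 (shut) to 1 (fully open), so that 0 is half open, then the shift along the tool's x, y, z in m, then the turn, a rotation vector about the tool's x, y, z in degrees. A call has 1 to 10 rows; each row is the pose to reach, as a shift and turn from the pose commanded when the call began, along the tool's axes at that moment; what a row does not reach only later rows make up. A row lasts 1/12 s, in which the tool goes at most 41.7 mm and 7.16 degrees, less where a joint would pass 70% of its speed; a pose out of reach is approached as far as the arm can. A call with a gripper value outside its range is refused whole. The fingers move at their own pace and stop on an object; the grip force is fixed at half the most. Time passes only in rows, so rows that repeat a pose let the fingers close. It gives the time, the measured TCP pose, the force, the opening and the grip force at its end, in the units of the state.
- sensors.get_obs(): the state, without advancing time (a new reading comes with each control period).
- viewer.snapshot(name): name is "side" or "top" or "wrist"; returns the picture (384x512x3 uint8, red, green, blue); there is no depth.
- viewer.camera_params(name): a dict with "fx", "fy", "cx", "cy" (pixels), "extrinsics" (4x4, takes a point from world to camera coordinates). Camera axes: x right, y up, looking along -z (the intrinsics and any distortion apply to the point x, -y, -z); pixel columns grow to the right and rows downward; lengths in m; the calibration is good to about 2 mm. The wrist camera is an equidistant fisheye: a pixel r from the principal point sees the ray r / f radians off the axis. A picture is of the moment at which its call begins: read the wrist's pose just before it. camera_params takes no time and is no camera call; for the wrist camera it gives the pose at the moment of the call.
- workorder.close_job(): hands the job in; it is judged then, once.
The state is a dict: "clock": time; "joint_pos": joint angles; "qvel": joint speeds; "tau": joint torques, N m; "tool_pos": TCP position; "orientation": TCP orientation; "force": force on the tool from outside, world axes, zero at the start; "moment": the same for the moment, N m; "opening": finger opening in m; "gripper_force": force on a finger pad.
Only numpy, scipy, OpenCV 4.12 (cv2) and the standard library are available. Lean on these libraries where they do the work, as an engineer would, in place of code of your own. Each camera call takes 0.05 s, during which the arm holds its last target. There are 200 camera calls.

## Task

Take the wooden board out of the draining stand and lower it, without dropping it, upright and right down into the one slot of the steel board cabinet whose width suits its thickness. Then push the cabinet door shut until it snaps past its catch and stays fully closed, and leave everything else on the table where it is.

Things in the scene. Friction and masses are not known exactly. Their poses are not given: they have to be found in the camera images.
- board: Plain brown wooden board, 150 (x) x 12 (y, thickness) x 140 (z, height) mm, 0.14 to 0.28 kg, standing on edge in the draining stand. Origin at the centre of its lower edge; z up. A 22 x 20 mm hanging hole near the upper +x corner (centred 47 mm from the middle); the upper middle is solid. Either way round will do in the slot.
- stand: Fixed draining stand: black base 130 x 110 x 8 mm with four pairs of steel pins, 8 mm thick, to 53 mm above the table; pairs at y = -48, -12, 12 and 48 mm, x = +-50 mm. Origin under the centre of the base. The board stands in the middle gap, its underside 8 mm above the table, its faces parallel to the stand's xz plane; lift it straight up.
- cabinet: Fixed steel board cabinet, 220 (x, depth) x 190 (y) x 110 (z) mm, walls 4 mm, open at the top and at the front (-x of its own frame). Origin at the centre of its underside, z up; it is turned roughly a quarter turn, its front towards the robot's right. Three white plastic slot blocks stand side by side in it in any order (y = -38, 12, 62 mm, x = 20 mm).
- slot_narrow: White plastic slot block, 150 (x, along the slot) x 44 (y) x 60 (z) mm, with a 7 mm wide slot, too narrow for the board. Origin at the centre of its underside, 8 mm above the table.
- slot_medium: White plastic slot block of the same outer size with a 15 mm wide slot, the one that suits the 12 mm board. Slot along x, in the middle, open at both ends and the top; its floor 4 mm above the origin (12 mm above the table), block top 60 mm above the origin; the top 5 mm flare at 45 degrees. Top of a board fully down: 152 mm above the table.
- slot_wide: White plastic slot block of the same outer size with a 24 mm wide slot, too loose for the board.
- door (a joint): Hinge angle of the cabinet's front door, rad: 0 fully shut, 0.7 to 1.4 at the start, 1.75 at most. Stays where left (0.12 N m friction). Near 0.08 rad it meets a sprung roller catch, which resists with up to about 8 N at the free edge; past about 0.03 rad it snaps in and is held at 0.
- door_hinge (a point): On the door's vertical hinge axis, at the cabinet's left front corner (its +y end, nearest the robot), at the door's top edge, 125 mm above the table. The door is a flat aluminium panel without a knob, 190 wide x 121 high x 8 mm thick, centred on the axis. Open by angle a, it runs from here along (-sin a, -cos a) in the cabinet's x, y.
- door_push (a point): Point on the outer face of the door, 145 mm from the hinge axis (45 mm from the free edge), 4 mm off the panel's middle plane, 100 mm above the table: a good place to push. It moves with the door.
- bowl: Orange plastic bowl, 190 mm across, 85 high; leave alone.
- shaker: Steel can, 64 mm across, 130 high; leave alone.
- muffin_a: Brown bun, 62 mm across, 47 high; leave alone.
- muffin_b: Like muffin_a; leave alone.
- muffin_c: Like muffin_a; leave alone.
- scraper: Dough scraper lying flat, 110 x 90 x 18 mm; leave alone.
- spatula: Spatula lying along its x, under 320 mm long; leave alone.
- jar: Jar, 70 mm across, 100 high; leave alone.
Mind the look-alikes: they are no part of the job. Of the things that look like the board, the smaller one is meant.

How it is judged:
By the outcome, as a careful person would: the job done as asked, in the order asked, and still so for the second after the job is handed in, with the robot touching nothing.
It also fails if it takes over 58 s, if anything falls off the work surface, if the arm or the gripper's body presses on something with over 40 N, if the wrist force passes 120 N, or if a joint passes its speed limit or range.

## Working session

There is one attempt and no reset: what is moved stays moved. The work goes in short steps, Python scripts to look and compute and a shell command to move; the robot and the scene stay as the last step left them, time stands still between calls to the robot, and variables do not carry over. Pictures are saved under pics/ and viewed, at most 10 in all, crops included, and the job is handed in when it is done.

```bash
ls; mkdir -p pics
python3 - <<'E'
from plant import sensors, viewer, workorder, ctrl
import cv2, numpy as np
print(sensors.get_obs(), ctrl.hold_point_z)
for n in ["side","top"]:
    im=viewer.snapshot(n); np.save(f"pics/{n}0.npy",im); cv2.imwrite(f"pics/{n}0.png",im[:,:,::-1])
    p=viewer.camera_params(n); print(n,p)
E
```

```text
pics
{'clock': 0.0, 'joint_pos': array([-5.34506023e+01,  2.05933447e+01,  6.35366368e-01, -2.07774203e-02,
       -7.01335050e+01, -1.65054995e+01]), 'qvel': array([-0.01435413,  0.00783418,  0.02981933,  0.01780773, -0.00869325,
        0.00115884]), 'tau': array([ 8.84177389e-04, -5.82721925e+01,  2.93060660e+01,  6.99704200e+00,
        7.00753473e-03, -1.58020171e-04]), 'tool_pos': array([ 0.23116177, -0.63369189,  0.22561114]), 'orientation': array([ 1.79906737e+02, -7.26658603e-03, -1.59963172e+02]), 'force': array([ 0.24023785, -0.24403642,  0.29101352]), 'moment': array([0.02642533, 0.05198968, 0.0047291 ]), 'gripper_force': 0.0, 'opening': 0.08783122888507389} 0.0188
side {'fx': 439.13405773744597, 'fy': 439.13405773744597, 'cx': 265.30868917933094, 'cy': 194.91272578656321, 'extrinsics': array([[-0.94915008, -0.31435864,  0.01711057,  0.50608789],
       [ 0.24994866, -0.71940138,  0.64806429, -0.23681327],
       [-0.19141524,  0.61938704,  0.7613934 , -1.33732461],
       [ 0.        ,  0.        ,  0.        ,  1.        ]])}
top {'fx': 369.61851820875125, 'fy': 369.61851820875125, 'cx': 255.58792918310576, 'cy': 188.65490421871306, 'extrinsics': array([[-0.0205563 , -0.99956849, -0.0209828 , -0.00677129],
       [ 0.99915745, -0.02128447,  0.03509088, -0.54116827],
       [-0.03552235, -0.02024378,  0.99916383, -1.1675297 ],
       [ 0.        ,  0.        ,  0.        ,  1.        ]])}
```

Run:
```python
import cv2
for n in ["side","top"]:
    im=cv2.imread(f"pics/{n}0.png"); cv2.imwrite(f"pics/{n}0b.png",cv2.resize(im,(800,600),interpolation=cv2.INTER_CUBIC))
```

```text
(no output)
```

View pics/top0b.png

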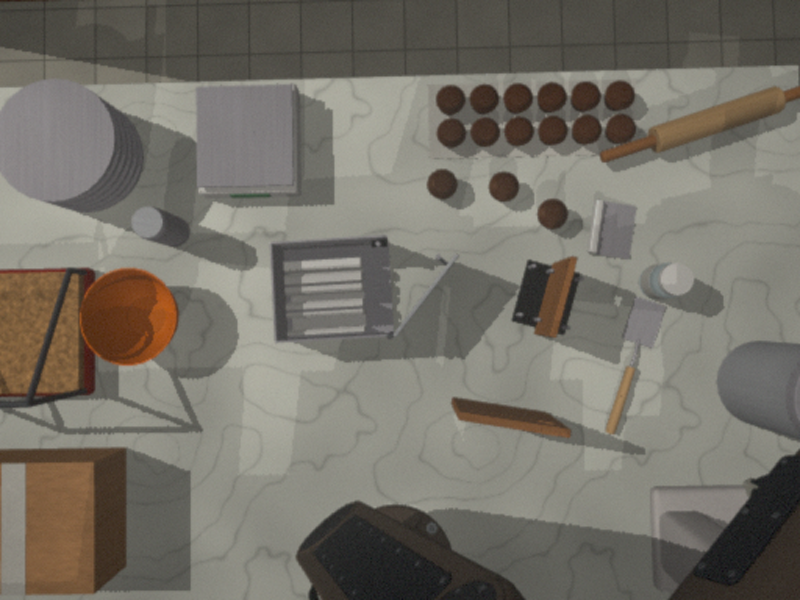

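View pics/side0b.png

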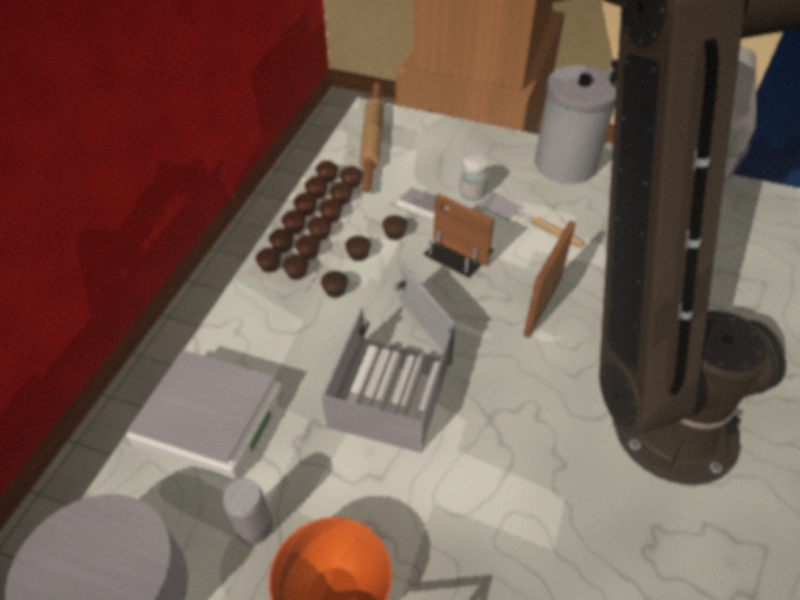

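Run:
```python
import cv2, numpy as np
t=cv2.imread("pics/top0.png"); s=cv2.imread("pics/side0.png")
a=cv2.resize(t[145:225,165:305],None,fx=3.5,fy=3.5,interpolation=cv2.INTER_CUBIC) #280x490
c=cv2.resize(t[150:290,280:380],None,fx=2.9,fy=2.9,interpolation=cv2.INTER_CUBIC)
b=cv2.resize(s[110:300,195:385],None,fx=1.68,fy=1.68,interpolation=cv2.INTER_CUBIC)
o=np.zeros((600,800,3),np.uint8)
o[:280,:490]=a; o[:c.shape[0],500:500+c.shape[1]]=c[:, :300]; o[281:281+b.shape[0],:b.shape[1]]=b[:319]
cv2.imwrite("pics/crop1.png",o)
```

```text
(no output)
```

View pics/crop1.png

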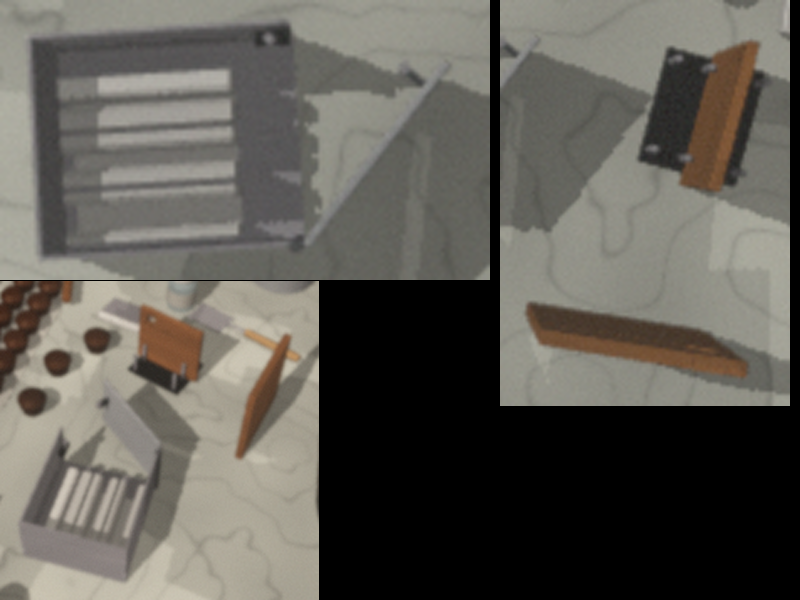

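```bash
cat > h.py <<'E'
import numpy as np, cv2
from plant import sensors, viewer
P={n:viewer.camera_params(n) for n in ("side","top")}
def proj(n,X,p=None):
    p=p or P[n]; X=np.atleast_2d(X); E=p["extrinsics"]; c=X@E[:3,:3].T+E[:3,3]
    d=np.c_[c[:,0],-c[:,1],-c[:,2]]
    if n=="wrist":
        r=np.hypot(d[:,0],d[:,1]); th=np.arctan2(r,d[:,2]); k=th/np.maximum(r,1e-9)
        return np.c_[p["cx"]+p["fx"]*d[:,0]*k,p["cy"]+p["fy"]*d[:,1]*k]
    return np.c_[p["cx"]+p["fx"]*d[:,0]/d[:,2],p["cy"]+p["fy"]*d[:,1]/d[:,2]]
def onz(n,uv,z,p=None):
    p=p or P[n]; uv=np.atleast_2d(uv).astype(float); E=p["extrinsics"]; R=E[:3,:3]; C=-R.T@E[:3,3]
    a=(uv[:,0]-p["cx"])/p["fx"]; b=(uv[:,1]-p["cy"])/p["fy"]; w=np.ones_like(a)
    if n=="wrist":
        r=np.hypot(a,b); k=np.sin(r)/np.maximum(r,1e-9); a,b,w=a*k,b*k,np.cos(r)
    d=np.c_[a,-b,-w]@R
    return C+d*((z-C[2])/d[:,2])[:,None]
E
python3 - <<'E'
from h import *
np.set_printoptions(precision=4,suppress=True)
im=np.load("pics/top0.npy")
c=np.array([[33,38],[290,24],[300,245],[42,258]])/3.5+[165,145]
X=onz("top",c,.11); print("cab corners",X)
for i in range(4):
    d=X[(i+1)%4]-X[i]; print(np.linalg.norm(d),np.degrees(np.arctan2(d[1],d[0])))
# board
hsv=cv2.cvtColor(im,cv2.COLOR_RGB2HSV)
sub=hsv[155:222,325:375]
m=((sub[...,0]<20)&(sub[...,1]>110)).astype(np.uint8)
print("V hist",np.histogram(sub[...,2][m>0],20))
for r in range(0,67,4): print(155+r," ".join("%3d"%v if q else "  ." for v,q in zip(sub[r,:,2],m[r])))
E
```

```text
cab corners [[ 0.6387  0.2161  0.11  ]
 [ 0.6454  0.0003  0.11  ]
 [ 0.4611 -0.0044  0.11  ]
 [ 0.4545  0.2109  0.11  ]]
0.21590690385466313 -88.21115827707432
0.1844332821122447 -178.5545989532745
0.2153779694045868 91.74289444276019
0.18425815236225282 1.6095721183821887
V hist (array([  3,   2,   0,   3,   2,   1,  16,  20, 109, 122, 159,  42,   9,
        12,  10,  28,  32,  32,  63,  19]), array([ 76. ,  78.6,  81.2,  83.8,  86.4,  89. ,  91.6,  94.2,  96.8,
        99.4, 102. , 104.6, 107.2, 109.8, 112.4, 115. , 117.6, 120.2,
       122.8, 125.4, 128. ]))
155   .   .   .   .   .   .   .   .   .   .   .   .   .   .   .   .   .   .   .   .   .   .   .   .   .   .   .   .   .   .   .   .   .   .   .   .   .   .   .   .   .   .   .   .   .   .   .   .   .   .
159   .   .   .   .   .   .   .   .   .   .   .   .   .   .   .   .   .   .   .   .   .   .   .   .   .   .   .   .   .   .   .   .   .   .   .   .   .   .   .   .   .   .   .   .   .   .   .   .   .   .
163   .   .   .   .   .   .   .   .   .   .   .   .   .   .   .   .   .   .   .   .   .   .   .   .   .   .   .   .   .   . 
[... 2235 characters left out ...]
 104 120 118 115 109   .   .   .   .   .   .   .   .   .   .   .   .   .   .   .   .   .
211   .   .   .   .   .   .   .   .   .   .   .   .   .   .   .   .   .   . 103 102 102 102 100  99  99 100 100 101 123 119 111 108   .   .   .   .   .   .   .   .   .   .   .   .   .   .   .   .   .   .
215   .   .   .   .   .   .   .   .   .   .   .   .   .   .   .   .   .   .   .   .   .   .   .   .   .   .   .   .   . 110 111   .   .   .   .   .   .   .   .   .   .   .   .   .   .   .   .   .   .   .
219   .   .   .   .   .   .   .   .   .   .   .   .   .   .   .   .   .   .   .   .   .   .   .   .   .   .   .   .   .   .   .   .   .   .   .   .   .   .   .   .   .   .   .   .   .   .   .   .   .   .
```

Run:
```python
from h import *
np.set_printoptions(precision=4,suppress=True)
im=np.load("pics/top0.npy")
hsv=cv2.cvtColor(im,cv2.COLOR_RGB2HSV)
m=((hsv[...,0]<20)&(hsv[...,1]>110)&(hsv[...,2]>107))
m[:150]=0;m[225:]=0;m[:,:320]=0;m[:,380:]=0
n,l,st,ct=cv2.connectedComponentsWithStats(m.astype(np.uint8)); k=1+st[1:,4].argmax()
yx=np.argwhere(l==k); X=onz("top",yx[:,::-1],.148)[:,:2]
r=cv2.minAreaRect((X*1000).astype(np.float32)); print(r, X.mean(0))
c=X.mean(0); u,s,v=np.linalg.svd(X-c,full_matrices=False); d=v[0]*np.sign(v[0,0]); t=(X-c)@d; w=(X-c)@np.array([-d[1],d[0]])
print("dir",d,np.degrees(np.arctan2(d[1],d[0])),t.min(),t.max(),w.min(),w.max())
# cabinet slot profile
yaw=np.radians(91.7); R=np.array([[np.cos(yaw),-np.sin(yaw)],[np.sin(yaw),np.cos(yaw)]]); C=np.array([.5499,.1057])
ys=np.arange(-95,96,1.); g=cv2.cvtColor(im,cv2.COLOR_RGB2GRAY)
for xc in (-20,10,40,60):
    W=np.c_[C+np.c_[np.full(len(ys),xc),ys]/1000@R.T,np.full(len(ys),.068)]
    uv=proj("top",W).astype(np.float32)
    v=cv2.remap(g,uv[:,:1],uv[:,1:],cv2.INTER_LINEAR).ravel()
    print(xc," ".join(f"{int(y)}:{q}" for y,q in zip(ys[20::2],v[20::2])))
```

```text
((526.6422729492188, -312.05108642578125), (11.437338829040527, 144.58058166503906), 73.30531311035156) [ 0.5266 -0.3123]
dir [ 0.9574 -0.2886] -16.776600426487832 -0.07237472483984367 0.07220391815184556 -0.005496574156348712 0.006048168042029558
-20 -75:84 -73:85 -71:86 -69:87 -67:92 -65:107 -63:136 -61:156 -59:169 -57:173 -55:173 -53:170 -51:165 -49:156 -47:143 -45:121 -43:106 -41:96 -39:112 -37:128 -35:143 -33:151 -31:156 -29:159 -27:158 -25:158 -23:158 -21:146 -19:129 -17:105 -15:111 -13:125 -11:148 -9:154 -7:155 -5:151 -3:136 -1:120 1:110 3:108 5:108 7:110 9:111 11:112 13:113 15:120 17:129 19:141 21:150 23:157 25:157 27:156 29:149 31:125 33:110 35:105 37:135 39:146 41:146 43:131 45:122 47:115 49:113 51:111 53:110 55:111 57:111 59:109 61:111 63:111 65:110 67:110 69:117 71:132 73:142 75:149 77:153 79:140 81:121 83:101 85:89 87:87 89:99 91:106 93:109 95:108
10 -75:84 -73:84 -71:84 -69:86 -67:89 -65:104 -63:129 -61:162 -59:168 -57:172 -55:173 -53:171 -51:166 -49:157 -47:140 -45:122 -43:102 -41:100 -39:107 -37:126 -35:139 -33:149 -31:155 -29:158 -27:159 -25:157 -23:155 -21:148 -19:1
[... 940 characters left out ...]
3:138 75:147 77:153 79:146 81:132 83:106 85:93 87:89 89:97 91:107 93:115 95:116
60 -75:84 -73:86 -71:85 -69:85 -67:87 -65:98 -63:118 -61:151 -59:165 -57:171 -55:173 -53:171 -51:166 -49:155 -47:139 -45:120 -43:99 -41:94 -39:97 -37:107 -35:122 -33:140 -31:150 -29:155 -27:157 -25:157 -23:155 -21:154 -19:131 -17:113 -15:100 -13:119 -11:137 -9:152 -7:155 -5:152 -3:139 -1:125 1:111 3:100 5:102 7:107 9:111 11:111 13:110 15:108 17:109 19:116 21:136 23:149 25:157 27:157 29:148 31:134 33:112 35:107 37:115 39:136 41:141 43:134 45:120 47:110 49:104 51:108 53:110 55:110 57:111 59:112 61:111 63:112 65:111 67:109 69:109 71:115 73:128 75:140 77:148 79:152 81:131 83:110 85:94 87:88 89:92 91:110 93:117 95:120
```

Two candidates look like the board (original top-view pixels): one in the stand at (356,190), with a hanging hole, and a longer one standing free at (328,267). The one in the stand is smaller, has the hole and sits in the draining stand, so it is the one meant; the crop confirms it. The middle slot block is the medium one: it shows a gap of about 15 mm, the far block about 7 mm and the near block about 24 mm.

```bash
cat >> h.py <<'E'
from scipy.spatial.transform import Rotation as Ro
def rel(xyz,yaw):
    o=sensors.get_obs(); R=Ro.from_euler("xyz",o["orientation"],degrees=True); G=Ro.from_euler("xyz",[180,0,yaw],degrees=True)
    print("shift",R.inv().apply(np.array(xyz)-o["tool_pos"]).round(4),"turn",(R.inv()*G).as_rotvec(degrees=True).round(2))
E
python3 - <<'E'
from h import *
rel([.5266,-.3122,.215],163.2)
yaw=np.radians(92); R=np.array([[np.cos(yaw),-np.sin(yaw)],[np.sin(yaw),np.cos(yaw)]]); C=np.array([.5499,.1057])
print("slot",C+R@[.02,.0093], "hinge/tip", onz("top",np.array([[300,243],[448,64]])/3.5+[165,145],.125))
E
```

```text
shift [-0.3877  0.2008  0.0109] turn [ 0.08 -0.04 36.84]
slot [0.53990768 0.12536325] hinge/tip [[ 0.46322297 -0.00495503  0.125     ]
 [ 0.60740325 -0.12938816  0.125     ]]
```

```bash
python3 -m pendant '[[1,[-0.04,0.02,0],[0,0,4]],[1,[-0.08,0.04,0],[0,0,8]],[1,[-0.12,0.06,0],[0,0,12]],[1,[-0.15,0.08,0],[0,0,16]],[1,[-0.19,0.10,0],[0,0,20]],[1,[-0.23,0.12,0],[0,0,24]],[1,[-0.26,0.14,0],[0,0,28]],[1,[-0.30,0.155,0.0],[0,0,32]],[1,[-0.33,0.17,0.005],[0,0,36]],[1,[-0.36,0.187,0.01],[0,0,37]]]'
python3 - <<'E'
from h import *
rel([.5266,-.3122,.215],163.2)
E
```

```text
clock: 0.93
tool_pos: [0.5071, -0.3331, 0.2165]
orientation: [180.0, 0.0, 162.8]
force: [1.8, -1.6, 0.0]
opening: 0.0877
gripper_force: 0.0
shift [-0.0125  0.0258  0.0015] turn [ 0.01  0.03 -0.36]
```

```bash
python3 -m pendant '[[1,[-0.012,0.025,0],[0,0,0]],[1,[-0.012,0.025,0],[0,0,0]],[1,[-0.012,0.025,0],[0,0,0]],[1,[-0.012,0.025,0],[0,0,0]]]'
python3 - <<'E'
from h import *
p=viewer.camera_params("wrist"); print(p["fx"],p["cx"],p["cy"])
o=sensors.get_obs(); print(o["tool_pos"],o["orientation"])
im=viewer.snapshot("wrist"); np.save("pics/w1.npy",im); np.save("pics/w1p.npy",p,allow_pickle=True)
cv2.imwrite("pics/w1.png",im[:,:,::-1])
a=np.radians(-16.8); d=np.array([np.cos(a),np.sin(a)]); n=np.array([-d[1],d[0]]); c=np.array([.5266,-.3122])
for i in (-1,1):
  for j in (-1,1): print(i,j,proj("wrist",np.r_[c+d*.075*i+n*.006*j,.148],p))
E
```

```text
clock: 1.27
tool_pos: [0.524, -0.3145, 0.2162]
orientation: [180.0, -0.0, 163.1]
force: [-0.2, -0.8, -0.1]
opening: 0.0875
gripper_force: 0.0
297.3186396354542 254.450683231383 196.46954910693637
[ 0.52397393 -0.31447253  0.21619625] [ 1.79999601e+02 -4.71456798e-02  1.63078441e+02]
-1 -1 [[251.54505539 114.60216329]]
-1 1 [[267.53361494 114.60528952]]
1 -1 [[252.50789405 289.30447132]]
1 1 [[265.90597804 289.23082314]]
```

View pics/w1.png

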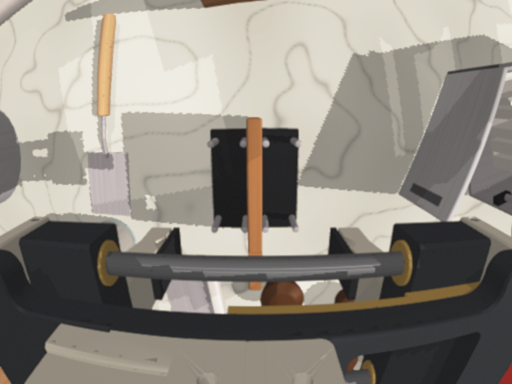

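The wrist view shows the board's top edge running from about (254,118) to (255,290), midway between the stand's pin pairs. It lies about 4 px left of the prediction, so I'll measure it.

Run:
```python
from h import *
np.set_printoptions(precision=4,suppress=True)
im=np.load("pics/w1.npy"); p=np.load("pics/w1p.npy",allow_pickle=True).item()
h=cv2.cvtColor(im,cv2.COLOR_RGB2HSV); m=(h[...,0]<20)&(h[...,1]>110)
for r in (120,130,150,170,190,210,230,245): 
    x=np.where(m[r,235:275])[0]+235; v=h[r,x.min():x.max()+1,2]; print(r,x.min(),x.max(),v)
    print(onz("wrist",[[x.min()-.5,r],[x.max()+.5,r]],.148,p)[:,:2].ravel())
c=m[:,255]; print(np.where(c[90:300])[0]+90)
```

```text
120 247 260 [134 156 166 168 169 171 172 173 175 175 176 176 180 188]
[ 0.4559 -0.3011  0.4589 -0.291 ]
130 246 262 [ 85 126 156 168 170 170 172 173 174 175 175 176 178 182 188 172 103]
[ 0.4629 -0.3041  0.4667 -0.2918]
150 246 262 [ 73 117 150 168 170 171 173 173 174 176 175 176 176 179 187 176 106]
[ 0.4775 -0.3086  0.4813 -0.2962]
170 246 262 [ 72 124 160 184 187 188 190 191 192 193 192 192 191 194 199 186 111]
[ 0.4924 -0.3132  0.4962 -0.3007]
190 247 262 [105 151 180 187 187 189 190 192 192 191 190 189 191 198 187 111]
[ 0.5078 -0.3172  0.5115 -0.3052]
210 247 262 [ 85 139 173 186 187 188 190 190 191 191 188 186 188 195 185 111]
[ 0.5235 -0.3221  0.5273 -0.3099]
230 248 261 [131 161 181 187 188 189 190 190 188 186 184 186 192 188]
[ 0.5402 -0.3265  0.5436 -0.3156]
245 249 260 [153 180 186 186 187 188 189 186 185 182 183 189]
[ 0.5534 -0.3298  0.5563 -0.3202]
[118 119 120 121 122 123 124 125 126 127 128 129 130 131 132 133 134 135
 136 137 138 139 140 141 142 143 144 145 146 147 148 149 150 151 152 153
 154 155 156 157 158 159 160 161 162 163 164 165 166 167 168 169 170 171
 172 173 174 175 176 177 178 179 180 181 182 183 184 185 186 187 188 189
 190 191 192 193 194 195 196 197 198 199 200 201 202 203 204 205 206 207
 208 209 210 211 212 213 214 215 216 217 218 219 220 221 222 223 224 225
 226 227 228 229 230 231 232 233 234 235 236 237 238 239 240 241 242 243
 244 245 246 247 248 249 250 251 252 253 254 255 282 283 284 285 286 287
 288 289]
```

Run:
```python
from h import *
rel([.5262,-.3152,.108],163.3)
```

```text
shift [-0.0025  0.0005  0.1084] turn [-0.   -0.03 -0.27]
```

```bash
python3 -m pendant '[[1,[-0.002,0.0005,0.02],[0,0,0]],[1,[-0.002,0.0005,0.04],[0,0,0]],[1,[-0.002,0.0005,0.06],[0,0,0]],[1,[-0.002,0.0005,0.08],[0,0,0]],[1,[-0.002,0.0005,0.10],[0,0,0]],[1,[-0.002,0.0005,0.108],[0,0,0]],[1,[-0.002,0.0005,0.108],[0,0,0]],[-0.4,[-0.002,0.0005,0.108],[0,0,0]],[-0.4,[-0.002,0.0005,0.108],[0,0,0]],[-0.4,[-0.002,0.0005,0.108],[0,0,0]]]'; python3 -m pendant '[[-0.4,[0,0,0],[0,0,0]],[-0.4,[0,0,0],[0,0,0]],[-0.6,[0,0,0],[0,0,0]],[-0.6,[0,0,0],[0,0,0]],[-0.6,[0,0,0],[0,0,0]],[-0.6,[0,0,0],[0,0,0]]]'
```

```text
clock: 2.15
tool_pos: [0.527, -0.3152, 0.1101]
orientation: [-180.0, 0.1, 163.0]
force: [0.5, -0.1, -0.1]
opening: 0.0731
gripper_force: 0.0
clock: 2.65
tool_pos: [0.5263, -0.3147, 0.1086]
orientation: [-180.0, -0.0, 163.0]
force: [0.2, -0.3, 0.7]
opening: 0.0332
gripper_force: 0.0
```

```bash
python3 -m pendant '[[-0.8,[0,0,0],[0,0,0]],[-0.8,[0,0,0],[0,0,0]],[-1,[0,0,0],[0,0,0]],[-1,[0,0,0],[0,0,0]],[-1,[0,0,0],[0,0,0]],[-1,[0,0,0],[0,0,0]],[-1,[0,0,0],[0,0,0]],[-1,[0,0,0],[0,0,0]]]'
```

```text
clock: 3.32
tool_pos: [0.5262, -0.3147, 0.1085]
orientation: [180.0, -0.0, 163.0]
force: [-0.3, 0.0, -1.3]
opening: 0.0121
gripper_force: 30.0
```

```bash
python3 -m pendant '[[-1,[0,0,-0.01],[0,0,0]],[-1,[0,0,-0.02],[0,0,0]],[-1,[0,0,-0.035],[0,0,0]],[-1,[0,0,-0.05],[0,0,0]],[-1,[0,0,-0.07],[0,0,0]],[-1,[0,0,-0.09],[0,0,0]],[-1,[0,0,-0.11],[0,0,0]],[-1,[0,0,-0.13],[0,0,0]],[-1,[0,0,-0.15],[0,0,0]],[-1,[0,0,-0.16],[0,0,0]]]'
python3 - <<'E'
from h import *
o=sensors.get_obs(); print(o["opening"],o["gripper_force"],o["force"])
rel([.541,.1254,.268],-88)
E
```

```text
clock: 4.15
tool_pos: [0.527, -0.3153, 0.2727]
orientation: [-180.0, 0.3, 163.1]
force: [1.0, 0.1, -1.5]
opening: 0.012
gripper_force: 30.0
0.01202522304794338 29.981814734637737 [ 0.99148808  0.11553134 -1.45201131]
shift [0.115  0.4256 0.004 ] turn [  -0.27    0.15 -108.94]
```

```bash
python3 -m pendant '[[-1,[0.003,0.011,0],[0,0,-3]],[-1,[0.008,0.030,0],[0,0,-8]],[-1,[0.014,0.052,0],[0,0,-13.5]],[-1,[0.020,0.074,0],[0,0,-19]],[-1,[0.026,0.096,0],[0,0,-24.5]],[-1,[0.032,0.118,0],[0,0,-30]],[-1,[0.038,0.140,0],[0,0,-35.5]],[-1,[0.044,0.162,0],[0,0,-41]],[-1,[0.050,0.184,0],[0,0,-46.5]],[-1,[0.056,0.206,0],[0,0,-52]]]'
python3 - <<'E'
from h import *
rel([.541,.1254,.268],-88)
E
```

```text
clock: 4.98
tool_pos: [0.5325, -0.1003, 0.269]
orientation: [-180.0, 0.0, -144.7]
force: [0.8, -0.9, -0.7]
opening: 0.0117
gripper_force: 30.0
shift [-0.1374  0.1792  0.001 ] turn [-1.000e-02  2.000e-02 -5.669e+01]
```

```bash
python3 -m pendant '[[-1,[-0.014,0.018,0],[0,0,-5.5]],[-1,[-0.028,0.036,0],[0,0,-11]],[-1,[-0.042,0.054,0],[0,0,-16.5]],[-1,[-0.056,0.072,0],[0,0,-22]],[-1,[-0.070,0.090,0],[0,0,-28]],[-1,[-0.084,0.108,0],[0,0,-34]],[-1,[-0.098,0.126,0],[0,0,-40]],[-1,[-0.112,0.145,0],[0,0,-46]],[-1,[-0.126,0.164,0],[0,0,-52]],[-1,[-0.135,0.176,0],[0,0,-56]]]';python3 -m pendant '[[-1,[0,0,0],[0,0,0]],[-1,[0,0,0],[0,0,0]],[-1,[0,0,0],[0,0,0]]]'
python3 - <<'E'
from h import *
rel([.541,.1254,.268],-88)
p=viewer.camera_params("wrist")
im=viewer.snapshot("wrist"); np.save("pics/w2.npy",im); np.save("pics/w2p.npy",p,allow_pickle=True)
t=viewer.snapshot("side"); np.save("pics/s2.npy",t)
o=np.zeros((384,800,3),np.uint8); o[:,:512]=im; o[:,512:]=t[120:312,150:294].repeat(2,0).repeat(2,1)
cv2.imwrite("pics/w2.png",o[:,:,::-1])
E
```

```text
clock: 5.82
tool_pos: [0.542, 0.1221, 0.2689]
orientation: [-180.0, 0.0, -88.6]
force: [-0.2, -1.5, -1.4]
opening: 0.012
gripper_force: 30.0
clock: 6.07
tool_pos: [0.542, 0.1199, 0.2687]
orientation: [180.0, -0.0, -89.0]
force: [-0.7, -1.0, -0.6]
opening: 0.0117
gripper_force: 30.0
shift [-0.0055  0.0009  0.0007] turn [ 0.01 -0.01 -1.04]
```

View pics/w2.png

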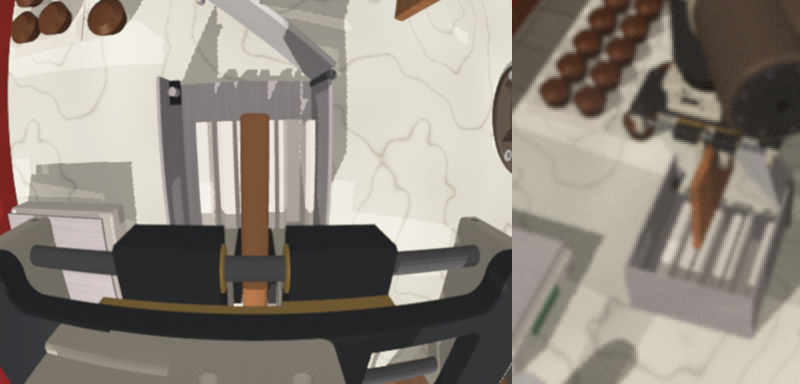

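The wrist view shows the board edge-on over the middle block: top edge at x≈242–268, narrow block at x≈197–232, wide block at x≈277–316. The side view shows the board hanging upright above the cabinet. Next I measure the block edges relative to the tool.

Run:
```python
from h import *
np.set_printoptions(precision=1,suppress=True,linewidth=250)
im=np.load("pics/w2.npy"); p=np.load("pics/w2p.npy",allow_pickle=True).item()
g=cv2.cvtColor(im,cv2.COLOR_RGB2GRAY)
o=sensors.get_obs(); T=o["tool_pos"][:2]; a=np.radians(-88); ex=np.array([np.cos(a),np.sin(a)]); ey=np.array([np.sin(a),-np.cos(a)])
w=np.arange(-100,101,2.)
# lines parallel to cabinet y_c (yaw -88) on z=.068, w measured along ey from TCP
for l in (20,35,50,65):
    W=np.c_[T+ex*l/1000+np.outer(w/1000,ey),np.full(len(w),.068)]; uv=proj("wrist",W,p).astype(np.float32)
    v=cv2.remap(g,uv[:,:1],uv[:,1:],cv2.INTER_LINEAR).ravel()
    print(l,uv[0],uv[-1]," ".join(f"{int(y)}:{q}" for y,q in zip(w,v)))
h=cv2.cvtColor(im,cv2.COLOR_RGB2HSV); m=(h[...,0]<20)&(h[...,1]>90)
for z in (.308,):
  for r in (118,140,160,180,200,220):
    x=np.where(m[r,225:285])[0]+225; X=onz("wrist",[[x.min()-.5,r],[x.max()+.5,r]],z,p)[:,:2]-T; print(r,x.min(),x.max(),(X@ex)*1000,(X@ey)*1000)
```

```text
20 [173.6 161.7] [334.2 158.6] -100:95 -98:94 -96:94 -94:94 -92:93 -90:93 -88:93 -86:105 -84:119 -82:122 -80:123 -78:121 -76:119 -74:119 -72:120 -70:158 -68:229 -66:231 -64:231 -62:231 -60:231 -58:230 -56:215 -54:182 -52:180 -50:154 -48:127 -46:126 -44:169 -42:220 -40:227 -38:231 -36:232 -34:232 -32:232 -30:232 -28:233 -26:211 -24:139 -22:123 -20:169 -18:224 -16:116 -14:86 -12:90 -10:91 -8:91 -6:92 -4:91 -2:92 0:92 2:92 4:91 6:91 8:91 10:90 12:92 14:89 16:85 18:142 20:229 22:232 24:213 26:139 28:128 30:184 32:231 34:230 36:207 38:181 40:174 42:166 44:165 46:165 48:165 50:166 52:165 54:166 56:166 58:163 60:161 62:167 64:217 66:226 68:225 70:229 72:232 74:217 76:113 78:106 80:121 82:122 84:120 86:120 88:120 90:121 92:150 94:174 96:169 98:156 100:155
35 [172.8 149.8] [334.5 146.7] -100:95 -98:94 -96:94 -94:93 -92:93 -90:93 -88:93 -86:105 -84:119 -82:124 -80:124 -78:122 -76:120 -74:120 -72:120 -70:164 -68:228 -66:232 -64:232 -62:232 -60:232 -58:231 -56:214 -54:185 -52:181 -50:152 -48:125 -46:125 -44:166 -42:223 -40:228 -38:231 -36:232 -34:232 -32:232 -30:232 -28:232 -26:214 -24:139 -22:1
[... 1447 characters left out ...]
-38:232 -36:233 -34:233 -32:233 -30:233 -28:233 -26:209 -24:136 -22:127 -20:179 -18:227 -16:150 -14:88 -12:89 -10:90 -8:91 -6:90 -4:90 -2:91 0:92 2:92 4:91 6:92 8:92 10:91 12:91 14:91 16:86 18:120 20:222 22:233 24:209 26:137 28:130 30:192 32:232 34:228 36:199 38:182 40:174 42:166 44:168 46:167 48:167 50:167 52:166 54:169 56:183 58:165 60:146 62:146 64:200 66:222 68:227 70:231 72:233 74:199 76:101 78:102 80:118 82:120 84:120 86:118 88:119 90:122 92:154 94:175 96:167 98:154 100:151
118 240 268 [72.  71.8] [-4.2  7.2]
140 241 267 [63.2 63. ] [-4.   6.7]
160 241 268 [55.1 54.9] [-4.2  7. ]
180 241 267 [46.9 46.7] [-4.5  6.5]
200 242 267 [38.4 38.2] [-4.3  6.5]
220 242 267 [29.6 29.4] [-4.6  6.4]
```

```bash
python3 -m pendant '[[-1,[-0.003,0.001,0],[0,0,-1]],[-1,[-0.0055,0.0012,0],[0,0,-1]],[-1,[-0.0055,0.0012,0.01],[0,0,-1]],[-1,[-0.0055,0.0012,0.025],[0,0,-1]],[-1,[-0.0055,0.0012,0.04],[0,0,-1]],[-1,[-0.0055,0.0012,0.055],[0,0,-1]],[-1,[-0.0055,0.0012,0.07],[0,0,-1]],[-1,[-0.0055,0.0012,0.075],[0,0,-1]],[-1,[-0.0055,0.0012,0.075],[0,0,-1]],[-1,[-0.0055,0.0012,0.075],[0,0,-1]]]'
python3 - <<'E'
from h import *
np.set_printoptions(precision=1,suppress=True,linewidth=250)
p=viewer.camera_params("wrist"); o=sensors.get_obs()
im=viewer.snapshot("wrist"); np.save("pics/w3.npy",im)
g=cv2.cvtColor(im,cv2.COLOR_RGB2GRAY)
T=o["tool_pos"][:2]; a=np.radians(-88); ex=np.array([np.cos(a),np.sin(a)]); ey=np.array([np.sin(a),-np.cos(a)])
print(o["tool_pos"]*1000,o["orientation"],"cam z",(-p["extrinsics"][:3,:3].T@p["extrinsics"][:3,3]))
w=np.arange(-78,79,1.)
for l in (40,60):
    W=np.c_[T+ex*l/1000+np.outer(w/1000,ey),np.full(len(w),.068)]; uv=proj("wrist",W,p).astype(np.float32)
    v=cv2.remap(g,uv[:,:1],uv[:,1:],cv2.INTER_LINEAR).ravel().astype(int)
    d=np.abs(np.diff(v)); print(l,[(w[i]+.5,v[i],v[i+1]) for i in range(len(d)) if d[i]>25])
h=cv2.cvtColor(im,cv2.COLOR_RGB2HSV); m=(h[...,0]<20)&(h[...,1]>90)
for r in (118,160,200):
    x=np.where(m[r,225:285])[0]+225; X=onz("wrist",[[x.min()-.5,r],[x.max()+.5,r]],o["tool_pos"][2]+.0395,p)[:,:2]-T; print(r,x.min(),x.max(),(X@ex)*1000,(X@ey)*1000)
E
```

```text
clock: 7.0
tool_pos: [0.5411, 0.1256, 0.1936]
orientation: [180.0, -0.0, -88.0]
force: [0.2, 0.6, -0.8]
opening: 0.0118
gripper_force: 30.0
[541.1 125.6 193.6] [180.  -0. -88.] cam z [0.5 0.1 0.4]
40 [(np.float64(-71.5), np.int64(123), np.int64(149)), (np.float64(-70.5), np.int64(149), np.int64(197)), (np.float64(-69.5), np.int64(197), np.int64(229)), (np.float64(-50.5), np.int64(160), np.int64(133)), (np.float64(-44.5), np.int64(145), np.int64(186)), (np.float64(-43.5), np.int64(186), np.int64(217)), (np.float64(-26.5), np.int64(227), np.int64(180)), (np.float64(-25.5), np.int64(180), np.int64(132)), (np.float64(-21.5), np.int64(126), np.int64(156)), (np.float64(-20.5), np.int64(156), np.int64(209)), (np.float64(-14.5), np.int64(230), np.int64(188)), (np.float64(-13.5), np.int64(188), np.int64(115)), (np.float64(-12.5), np.int64(115), np.int64(87)), (np.float64(14.5), np.int64(116), np.int64(152)), (np.float64(62.5), np.int64(187), np.int64(217)), (np.float64(73.5), np.int64(215), np.int64(150)), (np.float64(74.5), np.int64(150), np.int64(104))]
60 [(np.float64(-71.5), np.int64(126)
[... 233 characters left out ...]
(-25.5), np.int64(172), np.int64(133)), (np.float64(-21.5), np.int64(127), np.int64(159)), (np.float64(-20.5), np.int64(159), np.int64(215)), (np.float64(-14.5), np.int64(224), np.int64(186)), (np.float64(-13.5), np.int64(186), np.int64(121)), (np.float64(-12.5), np.int64(121), np.int64(89)), (np.float64(13.5), np.int64(91), np.int64(122)), (np.float64(14.5), np.int64(122), np.int64(159)), (np.float64(62.5), np.int64(146), np.int64(173)), (np.float64(63.5), np.int64(173), np.int64(208)), (np.float64(73.5), np.int64(209), np.int64(147)), (np.float64(74.5), np.int64(147), np.int64(102))]
118 241 268 [72.3 72.3] [-5.2  5.8]
160 241 268 [55.5 55.4] [-5.4  5.9]
200 242 267 [38.8 38.8] [-5.1  5.6]
```

```bash
python3 -m pendant '[[-1,[0,0.0012,0],[0,0,0]],[-1,[0,0.0012,0.008],[0,0,0]],[-1,[0,0.0012,0.016],[0,0,0]],[-1,[0,0.0012,0.024],[0,0,0]],[-1,[0,0.0012,0.030],[0,0,0]],[-1,[0,0.0012,0.034],[0,0,0]],[-1,[0,0.0012,0.038],[0,0,0]],[-1,[0,0.0012,0.038],[0,0,0]],[-1,[0,0.0012,0.038],[0,0,0]]]'; python3 -c "
from plant import sensors;o=sensors.get_obs();print(o['moment'],o['orientation'])"
```

```text
clock: 7.8
tool_pos: [0.5398, 0.1256, 0.1554]
orientation: [180.0, -0.0, -88.0]
force: [-0.2, 0.1, -1.5]
opening: 0.0122
gripper_force: 30.0
[0.06004681 0.03160359 0.01168822] [ 1.79981776e+02 -1.81103119e-02 -8.79537894e+01]
```

No contact force with the board 13 mm into the slot, so I lower it the rest of the way.

```bash
python3 -m pendant '[[-1,[0,0,0.006],[0,0,0]],[-1,[0,0,0.012],[0,0,0]],[-1,[0,0,0.018],[0,0,0]],[-1,[0,0,0.024],[0,0,0]],[-1,[0,0,0.030],[0,0,0]],[-1,[0,0,0.035],[0,0,0]],[-1,[0,0,0.038],[0,0,0]],[-1,[0,0,0.040],[0,0,0]],[-1,[0,0,0.0405],[0,0,0]],[-1,[0,0,0.0405],[0,0,0]]]'; python3 -c "
from plant import sensors;o=sensors.get_obs();print(o['moment'],o['orientation'],o['tool_pos'],o['force'])"
```

```text
clock: 8.63
tool_pos: [0.5398, 0.1257, 0.115]
orientation: [180.0, -0.0, -88.0]
force: [-0.1, 0.2, -1.7]
opening: 0.012
gripper_force: 30.0
[ 0.03138025  0.08190929 -0.01457141] [ 1.79997509e+02 -4.86942425e-03 -8.79536857e+01] [0.53977791 0.12568028 0.11501477] [-0.10667042  0.20174084 -1.73630683]
```

```bash
python3 -m pendant '[[-1,[0,0,0.001],[0,0,0]],[-1,[0,0,0.0015],[0,0,0]],[-1,[0,0,0.002],[0,0,0]],[-1,[0,0,0.0025],[0,0,0]],[-1,[0,0,0.003],[0,0,0]],[-1,[0,0,0.003],[0,0,0]],[-1,[0,0,0.003],[0,0,0]]]'
```

```text
clock: 9.22
tool_pos: [0.5399, 0.1257, 0.1125]
orientation: [-180.0, 0.0, -87.9]
force: [-1.4, 0.9, 3.9]
opening: 0.0116
gripper_force: 30.0
```

```bash
python3 -m pendant '[[-0.5,[0,0,0],[0,0,0]],[-0.5,[0,0,0],[0,0,0]],[-0.4,[0,0,0],[0,0,0]],[-0.4,[0,0,0],[0,0,0]],[-0.4,[0,0,0],[0,0,0]],[-0.4,[0,0,0],[0,0,0]],[-0.4,[0,0,-0.015],[0,0,0]],[-0.4,[0,0,-0.04],[0,0,0]],[-0.4,[0,0,-0.07],[0,0,0]],[-0.4,[0,0,-0.10],[0,0,0]]]'
python3 - <<'E'
from h import *
np.set_printoptions(precision=4,suppress=True)
o=sensors.get_obs(); print(o["tool_pos"],o["opening"])
for n in ("top","side"): 
    im=viewer.snapshot(n); np.save(f"pics/{n}4.npy",im)
s=np.load("pics/side4.npy")[150:330,180:320]; t=np.load("pics/top4.npy")[100:260,120:330]
A=cv2.resize(s,None,fx=3,fy=3,interpolation=cv2.INTER_CUBIC);B=cv2.resize(t,None,fx=1.8,fy=1.8,interpolation=cv2.INTER_CUBIC)
c=np.zeros((560,800,3),np.uint8); c[:A.shape[0],:A.shape[1]]=A; c[:B.shape[0],421:421+B.shape[1]]=B
cv2.imwrite("pics/c4.png",c[:,:,::-1])
# predicted board top corners when fully down
e=np.array([np.cos(np.radians(92)),np.sin(np.radians(92))])
for k in (-1,1): print(proj("side",np.r_[np.array([.5398,.1257])+e*.075*k,.152]))
E
```

```text
clock: 10.05
tool_pos: [0.5393, 0.1254, 0.2128]
orientation: [179.9, -0.0, -88.0]
force: [1.1, 0.3, -0.2]
opening: 0.0266
gripper_force: 0.0
[0.5393 0.1254 0.2128] 0.02656995969047291
[[257.809  208.2285]]
[[241.7973 249.2094]]
```

View pics/c4.png

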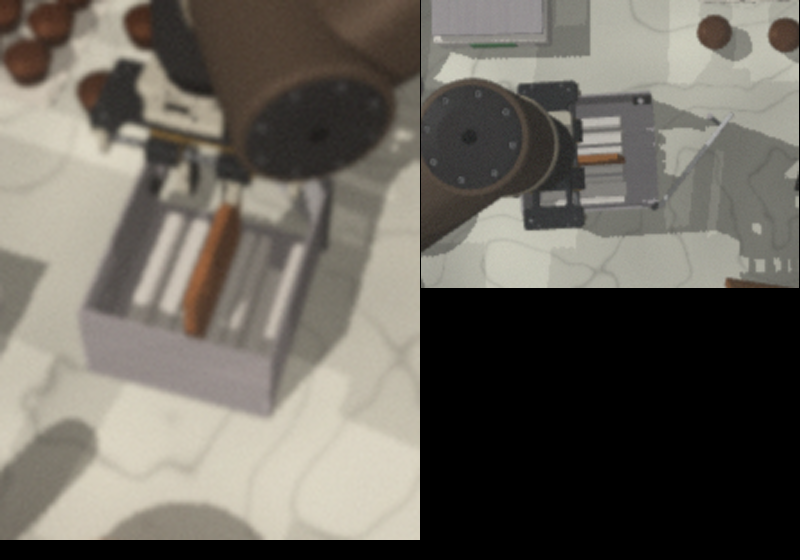

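The board now stands in the middle (medium) slot, with its top edge in the side crop at about (232,205)–(195,330). The door is still open and unmoved. I move on to it with the fingers shut.

```bash
cat >> h.py <<'E'
H=np.array([.462,-.0065]); cy=np.radians(92); RC=np.array([[np.cos(cy),-np.sin(cy)],[np.sin(cy),np.cos(cy)]])
def door(a,off,r=.145):  # TCP for finger offset off from panel mid-plane
    a=np.radians(a); return H+r*RC@[-np.sin(a),-np.cos(a)]+off*RC@[-np.cos(a),np.sin(a)]
E
python3 - <<'E'
from h import *
print(door(42.2,.05)); rel([*door(42.2,.05),.215],-130)
m=np.load("pics/top4.npy")
# tip measure again not needed
E
```

```text
[ 0.54047754 -0.13828117]
shift [0.2647 0.0116 0.0015] turn [-0.38  0.33 42.09]
```

```bash
python3 -m pendant '[[-0.4,[0.01,0,-0.02],[0,0,0]],[-1,[0.04,0.002,-0.02],[0,0,5]],[-1,[0.07,0.004,-0.02],[0,0,10]],[-1,[0.10,0.005,-0.02],[0,0,15]],[-1,[0.13,0.006,-0.02],[0,0,20]],[-1,[0.16,0.008,-0.02],[0,0,25]],[-1,[0.19,0.009,-0.02],[0,0,30]],[-1,[0.22,0.010,-0.01],[0,0,35]],[-1,[0.25,0.011,0],[0,0,40]],[-1,[0.265,0.0115,0],[0,0,42]]]';python3 -m pendant '[[-1,[0,0,0.02],[0,0,0]],[-1,[0,0,0.05],[0,0,0]],[-1,[0,0,0.07],[0,0,0]],[-1,[0,0,0.07],[0,0,0]]]'
python3 - <<'E'
from h import *
rel([*door(42.2,.05),.09],-130)
p=viewer.camera_params("wrist"); im=viewer.snapshot("wrist"); cv2.imwrite("pics/w5.png",im[:,:,::-1])
for r in (0,.145,.19): print(proj("wrist",np.r_[door(42.2,0,r),.125],p))
E
```

```text
clock: 10.98
tool_pos: [0.5362, -0.1419, 0.2098]
orientation: [179.9, -0.1, -130.3]
force: [-0.1, -0.2, -1.1]
opening: 0.0004
gripper_force: 0.0
clock: 11.32
tool_pos: [0.5346, -0.1396, 0.1375]
orientation: [179.7, -0.2, -130.0]
force: [-0.9, -0.0, -0.3]
opening: 0.0005
gripper_force: 0.0
shift [-0.005  -0.0039  0.0475] turn [ 0.35 -0.24 -0.04]
[[432.3202868  294.10718401]]
[[249.74401195 307.71215591]]
[[186.44282941 305.95429997]]
```

View pics/w5.png

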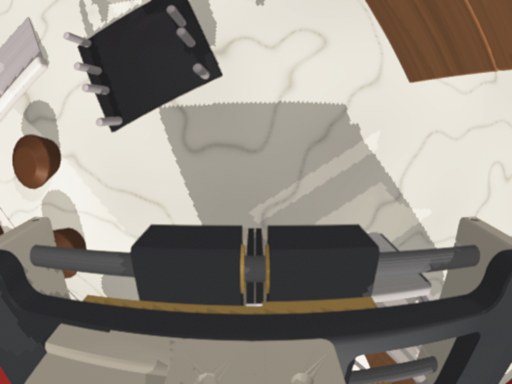

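The stand is at upper left, (150,60), and the larger board is at upper right, well clear. The door is hidden behind the gripper, with its hinge near (425,285), about where predicted. The space around the fingers is free.

```bash
python3 -m pendant '[[-1,[-0.005,-0.004,0.02],[0,0,0]],[-1,[-0.005,-0.004,0.04],[0,0,0]],[-1,[-0.005,-0.004,0.047],[0,0,0]],[-1,[-0.005,-0.004,0.047],[0,0,0]]]'
python3 - <<'E'
from h import *
for a,o in ((42.2,.03),(42.2,.016),(37,.0135),(32,.0135),(27,.0135),(22,.0135),(17,.0135),(12,.0135),(7,.0135)):
    print(a,end=" "); rel([*door(a,o),.09],-88-a)
E
```

```text
clock: 11.7
tool_pos: [0.5435, -0.1382, 0.0946]
orientation: [179.9, -0.1, -129.9]
force: [0.5, -0.1, -0.3]
opening: 0.0005
gripper_force: 0.0
42.2 shift [-0.018   0.0022  0.0045] turn [ 0.08 -0.08  0.25]
42.2 shift [-0.032   0.0021  0.0045] turn [ 0.08 -0.08  0.25]
37 shift [-0.0477  0.0014  0.0045] turn [ 0.08 -0.07 -4.95]
32 shift [-0.0604  0.0019  0.0045] turn [ 0.08 -0.07 -9.95]
27 shift [-0.073   0.0035  0.0045] turn [  0.09  -0.07 -14.95]
22 shift [-0.0854  0.0061  0.0044] turn [  0.09  -0.06 -19.95]
17 shift [-0.0976  0.0099  0.0044] turn [  0.09  -0.06 -24.95]
12 shift [-0.1093  0.0147  0.0044] turn [  0.1   -0.05 -29.95]
7 shift [-0.1206  0.0204  0.0044] turn [  0.1   -0.05 -34.95]
```

```bash
python3 -m pendant '[[-1,[-0.016,0.002,0.002],[0,0,0]],[-1,[-0.026,0.002,0.002],[0,0,0]],[-1,[-0.036,0.002,0.002],[0,0,0]],[-1,[-0.048,0.0015,0.002],[0,0,-5]],[-1,[-0.060,0.002,0.002],[0,0,-10]],[-1,[-0.073,0.0035,0.002],[0,0,-15]],[-1,[-0.085,0.006,0.002],[0,0,-20]],[-1,[-0.0975,0.010,0.002],[0,0,-25]],[-1,[-0.109,0.0145,0.002],[0,0,-30]],[-1,[-0.115,0.0175,0.002],[0,0,-33]]]'
python3 - <<'E'
from h import *
for a,o in ((9,.0135),(6,.0135),(3,.0135),(0,.0135),(0,.01)):
    print(a,end=" "); rel([*door(a,o),.09],-88-a)
im=viewer.snapshot("top"); np.save("pics/top6.npy",im)
E
```

```text
clock: 12.53
tool_pos: [0.6057, -0.0372, 0.094]
orientation: [-179.9, 0.0, -96.6]
force: [-0.6, -1.6, -0.2]
opening: 0.0003
gripper_force: 0.4
9 shift [0.0005 0.0014 0.004 ] turn [-0.07  0.    0.39]
6 shift [-0.0071  0.0008  0.004 ] turn [-0.07  0.   -2.61]
3 shift [-0.0147  0.0006  0.004 ] turn [-0.07  0.   -5.61]
0 shift [-0.0224  0.0009  0.004 ] turn [-0.07 -0.   -8.61]
0 shift [-0.0258  0.0014  0.004 ] turn [-0.07 -0.   -8.61]
```

```bash
python3 -m pendant '[[-1,[-0.004,0.001,0],[0,0,-1.5]],[-1,[-0.008,0.001,0],[0,0,-3]],[-1,[-0.0115,0.001,0],[0,0,-4.5]],[-1,[-0.015,0.001,0],[0,0,-6]],[-1,[-0.0185,0.001,0],[0,0,-7.2]],[-1,[-0.020,0.001,0],[0,0,-8]],[-1,[-0.020,0.001,0],[0,0,-8]]]'
```

```text
clock: 13.17
tool_pos: [0.606, -0.0191, 0.0935]
orientation: [-180.0, 0.0, -89.0]
force: [-0.7, -0.4, 0.5]
opening: 0.0004
gripper_force: 0.1
```

```bash
python3 -m pendant '[[-1,[-0.002,0,0],[0,0,-0.5]],[-1,[-0.004,0,0],[0,0,-1]],[-1,[-0.005,0,0],[0,0,-1]],[-1,[-0.005,0,0],[0,0,-1]]]'
python3 - <<'E'
from h import *
im=viewer.snapshot("top"); np.save("pics/top7.npy",im)
p=viewer.camera_params("wrist"); w=viewer.snapshot("wrist"); s=viewer.snapshot("side")
A=cv2.resize(im[140:230,160:300],None,fx=3.5,fy=3.5,interpolation=cv2.INTER_CUBIC); B=cv2.resize(s[150:300,180:320],None,fx=2.1,fy=2.1,interpolation=cv2.INTER_CUBIC)
c=np.zeros((600,800,3),np.uint8); c[:315,:490]=A; c[:315,500:794]=B; c[316:,:378]=cv2.resize(w,(378,284)); cv2.imwrite("pics/c7.png",c[:,:,::-1])
E
```

```text
clock: 13.5
tool_pos: [0.6061, -0.0185, 0.0935]
orientation: [180.0, -0.3, -88.0]
force: [6.6, -25.4, -2.4]
opening: 0.0005
gripper_force: 13.1
```

View pics/c7.png

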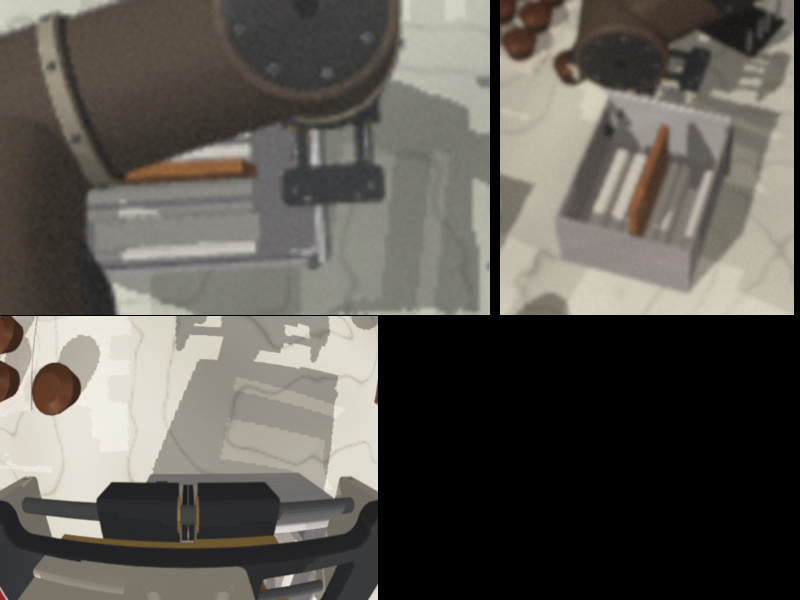

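The door is flush across the front (side crop, top edge about (612,97)–(730,122)). The push is now meeting a hard stop at 25 N, and the board still stands upright. I back away and check the door.

```bash
python3 -m pendant '[[-1,[0.005,0,0],[0,0,0]],[-1,[0.015,0,0],[0,0,0]],[-1,[0.035,0,0],[0,0,0]],[-1,[0.06,0,0],[0,0,0]],[-1,[0.08,0,-0.03],[0,0,0]],[-1,[0.10,0,-0.06],[0,0,0]],[-1,[0.13,0,-0.10],[0,0,0]],[-1,[0.17,0,-0.13],[0,0,0]],[-1,[0.21,0,-0.14],[0,0,0]],[-1,[0.25,0,-0.14],[0,0,0]]]'; python3 -m pendant '[[-1,[0,0,0],[0,0,0]],[-1,[0,0,0],[0,0,0]],[-1,[0,0,0],[0,0,0]]]'
python3 - <<'E'
from h import *
im=viewer.snapshot("top"); s=viewer.snapshot("side")
A=cv2.resize(im[145:225,165:305],None,fx=3.5,fy=3.5,interpolation=cv2.INTER_CUBIC); B=cv2.resize(s[150:300,180:320],None,fx=2.1,fy=2.1,interpolation=cv2.INTER_CUBIC)
c=np.zeros((600,800,3),np.uint8); c[:280,:490]=A; c[:315,500:794]=B; D=cv2.resize(im[40:290],(480,234)); c[316:550,:480]=D; cv2.imwrite("pics/c8.png",c[:,:,::-1])
e=np.array([np.cos(cy),np.sin(cy)])
for k in (-1,1):
  for z in (.152,.172): print(k,z,proj("side",np.r_[np.array([.5398,.1257])+e*.075*k,z]),proj("top",np.r_[np.array([.5398,.1257])+e*.075*k,z]))
E
```

```text
clock: 14.48
tool_pos: [0.6158, -0.2525, 0.2365]
orientation: [-179.6, -0.1, -87.8]
force: [0.9, 0.2, 0.8]
opening: 0.0004
gripper_force: 0.0
clock: 14.73
tool_pos: [0.6138, -0.2515, 0.2313]
orientation: [180.0, 0.1, -88.0]
force: [-0.6, 1.4, 0.0]
opening: 0.0005
gripper_force: 0.0
-1 0.152 [[257.80899178 208.22854671]] [[229.95799089 186.85457311]]
-1 0.172 [[257.83720058 203.93613257]] [[229.30119628 186.56383454]]
1 0.152 [[241.79732849 249.20935694]] [[176.7501901  189.85589438]]
1 0.172 [[241.6219973  245.10361755]] [[175.05160427 189.62483723]]
```

View pics/c8.png

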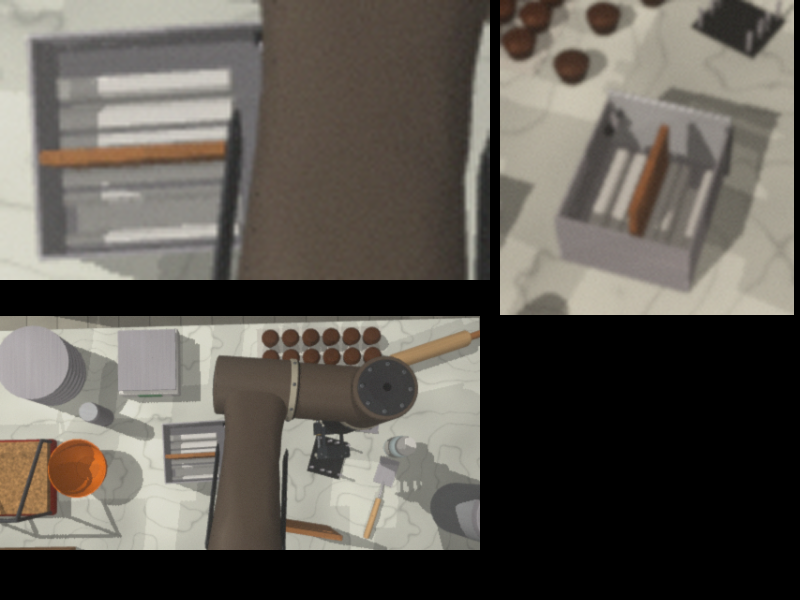

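The side crop shows the door flush across the cabinet front, and it stayed shut after the arm withdrew. The board is fully down in the middle slot: its front top corner is at (663,125), against (663,122) predicted. Everything else visible is where it was.

```bash
python3 -c "
from plant import workorder; print(workorder.close_job())"
```

```text
the job is handed in; nothing more can be done
None
```

The board stands upright and fully down in the medium (15 mm) slot, the cabinet door is pushed past its catch and stayed shut, and the job is handed in at about 15 s of the 58 s limit; the hand-in gave no verdict.

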